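Find the slide carton that rattles and hold it out over the notebook

ROBOT

A 6-joint arm with a two-finger parallel gripper is mounted at the origin on a cart in front of the work surface, level with it; the furniture and walls round the work are solid. World frame = base frame: x ahead of the robot, y to its left, z up, the work surface at z = 0. Lengths are in m, angles in rad, forces in N, time in s.
With the tool pointing down it reaches from about 0.35 to 0.975 m from the base axis. Payload 7.1 kg.
Tool frame: the origin (TCP) lies midway between the tips of the shut fingers; the grasp point (between the pads) lies 19 mm behind it; z points along the fingers, y is the line along which they close (so a half turn about z gives the same grasp; the last joint's range is limited). The gripper opens to 88 mm and grips with 3 to 60 N. Pads are 20 mm wide; open, the fingers measure 115 mm over their backs; the gripper's body (75 mm by 178 mm) begins 61 mm behind the grasp point.
Start: joints at [1.31, 0.423, 1.63, -0, 1.089, -0.019], TCP at [0.15, 0.607, 0.223] pointing down, gripper open.
Joint ranges: [-3, 3], [-0.9, 2.11], [0.09, 2.58], [-1.31, 4.45], [0.11, 2.69], [-2.54, 2.54]. Speed limits (rad/s): [2.39, 2.39, 3.01, 3.14, 3.14, 3.14].

INTERFACE

Orientations are given as a unit quaternion [w, x, y, z].
In Python, from station import move_pose, movel, movej, command_gripper, wait, inverse_kinematics, read_camera, camera_info, MotionError, job_done, get_time, get_joint_pos, get_qvel, get_effort, get_tcp_pos, get_ee_rot, get_ft_force, get_ft_torque, get_grip_width, get_finger_force gives the robot as it stands. Calls block until the motion is done:
- move_pose(position, orientation): joint-space move of the TCP to a pose.
- movel(position, frame=None, v=0.15, until_force=None): straight line of the TCP; frame=None keeps the orientation; v is the mean speed in m/s. With until_force (N) it stops when the force on the tool has changed by that much, and returns True; else False.
- movej(angles): joint-space move.
- command_gripper(opening): opening from 0.0 (shut) to 1.0 (fully open); the grip force is fixed at half the most; returns when the fingers have stopped.
- wait(seconds).
- inverse_kinematics(position, orientation): joint angles nearest the present ones, or None.
- read_camera(name): name is "side" or "top"; returns the picture (384x512x3 uint8, red, green, blue); there is no depth.
- camera_info(name): a dict with "intrinsics" (3x3 intrinsics, pixels), "T" (4x4, takes a point from camera to world coordinates). Camera axes: x right, y up, looking along -z (the intrinsics and any distortion apply to the point x, -y, -z); pixel columns grow to the right and rows downward; lengths in m; the calibration is good to about 2 mm. A picture is of the moment at which its call begins. camera_info takes no time and is no camera call.
A pose or a line that the arm cannot do raises MotionError and nothing moves.
- job_done(): hands the job in; it is judged then, once.
Readings, each from a call of its own:
- get_time(): time.
- get_joint_pos(): joint angles.
- get_qvel(): joint speeds.
- get_effort(): joint torques, N m.
- get_tcp_pos(): TCP position.
- get_ee_rot(): TCP orientation.
- get_ft_force(): force on the tool from outside, world axes, zero at the start.
- get_ft_torque(): the same for the moment, N m.
- get_grip_width(): opening from 0.0 (shut) to 1.0 (fully open).
- get_finger_force(): force on a finger pad.
Only numpy, scipy, OpenCV 4.12 (cv2) and the standard library are available. Lean on these libraries where they do the work, as an engineer would, in place of code of your own. Each camera call takes 0.05 s, during which the arm holds its last target. There are 200 camera calls.

TASK

In one of the three sealed slide cartons the pack of glass slides has come loose; they look and weigh alike, so tilt or shake them to feel which one rattles. Stand the toppled carton up again, and leave the two sound cartons standing on end, fully down in pockets of the grey tray. Finish while holding the one that rattles: keep it gripped, on end and still, about a hand's breadth above the middle of the notebook next to the tray so that I can write it up, and leave the other things on the bench where they are.

Things in the scene. Friction and masses are not known exactly. Their poses are not given: they have to be found in the camera images.
- carton_1: sealed white carton of slides, 85 x 65 x 50 mm, 0.35 kg. Origin at the centre of one 85 x 65 face; x along the 85, y along the 65, z into the carton along the 50. Starts standing on end (x up) in pocket_1. Any of the three may be the loose one: its 0.25 kg pack slides about 30 mm from side to side once tilted past about 25 degrees.
- carton_2: sealed white carton of slides, 85 x 65 x 50 mm, 0.35 kg. Origin at the centre of one 85 x 65 face; x along the 85, y along the 65, z into the carton along the 50. Starts standing on end (x up) in pocket_2. Any of the three may be the loose one: its 0.25 kg pack slides about 30 mm from side to side once tilted past about 25 degrees.
- carton_3: sealed white carton of slides, 85 x 65 x 50 mm, 0.35 kg. Origin at the centre of one 85 x 65 face; x along the 85, y along the 65, z into the carton along the 50. Starts toppled: lying on an 85 x 50 face (y up) on the worktop. Any of the three may be the loose one: its 0.25 kg pack slides about 30 mm from side to side once tilted past about 25 degrees.
- mid_1 (a point): middle of carton_1, 25 mm along the carton's z from its origin; axes as the carton's
- mid_2 (a point): middle of carton_2, 25 mm along the carton's z from its origin; axes as the carton's
- mid_3 (a point): middle of carton_3, 25 mm along the carton's z from its origin; axes as the carton's
- tray: low grey plastic tray fixed to the worktop, 66 x 235 x 24 mm, with three pockets in a row along its y. Floor 4 mm thick, walls 4 mm thick and 24 mm high. Each pocket is 58 mm along the tray's x by 73 mm along its y, so a carton on end fits with 4 mm play a side, its 50 mm along the tray's x. Origin at the centre of its underside, z up.
- pocket_1 (a point): middle of the floor of the first pocket (77 mm along the tray's +y from the middle one), 4 mm above the worktop; axes as the tray's
- pocket_2 (a point): middle of the floor of the middle pocket, 4 mm above the worktop
- pocket_3 (a point): middle of the floor of the last pocket (77 mm along the tray's -y), 4 mm above the worktop; empty at the start
- notebook: notebook lying flat on the worktop, 210 x 152 x 13 mm, fixed. Origin at the centre of its underside, x along the 210.
- eyepiece: black microscope eyepiece standing on the worktop, 40 x 40 x 59 mm, a bystander. Origin at the centre of its underside.
- immersion_oil: small brown bottle of immersion oil, 28 x 27 x 62 mm, standing, a bystander. Origin at the centre of its underside.
- forceps: steel forceps lying flat, 125 x 15 x 9 mm, a bystander. Origin at the centre of its underside.
- petri_3: closed petri dish, 58 mm across, 14 mm high, a bystander. Origin at the centre of its underside.
Things that resemble listed ones, but are neither listed nor needed, are in the scene too. What is shaped like the carton_2 but purple or yellow is not meant.

How it is judged:
At the end, for the whole second after the job is handed in: the rattling carton is gripped, middle 110 to 280 mm above the worktop and within 70 mm sideways of the notebook's centre, long axis within 0.2 rad of vertical, under 0.1 m/s; the other two on end in pockets: within 7 mm of centre, 0.1 rad of vertical, middle below 52 mm, released, at rest ((((distance between loose and mid_1 below 0.05 m and height (world z) of mid_1 between 0.11 and 0.28 m and angle between the x axis of carton_1 and the z axis of tray, either way round below 0.2 rad and horizontal distance between mid_1 and notebook below 0.07 m and contact force between the fingers and carton_1 above 2 N and linear speed of carton_1 below 0.1 m/s) and ((horizontal distance between mid_2 and pocket_1 below 0.007 m or horizontal distance between mid_2 and pocket_2 below 0.007 m or horizontal distance between mid_2 and pocket_3 below 0.007 m) and height (world z) of mid_2 below 0.052 m and angle between the x axis of carton_2 and the z axis of tray, either way round below 0.1 rad and linear speed of carton_2 below 0.05 m/s and contact force between the fingers and carton_2 below 0.05 N) and ((horizontal distance between mid_3 and pocket_1 below 0.007 m or horizontal distance between mid_3 and pocket_2 below 0.007 m or horizontal distance between mid_3 and pocket_3 below 0.007 m) and height (world z) of mid_3 below 0.052 m and angle between the x axis of carton_3 and the z axis of tray, either way round below 0.1 rad and linear speed of carton_3 below 0.05 m/s and contact force between the fingers and carton_3 below 0.05 N)) or ((distance between loose and mid_2 below 0.05 m and height (world z) of mid_2 between 0.11 and 0.28 m and angle between the x axis of carton_2 and the z axis of tray, either way round below 0.2 rad and horizontal distance between mid_2 and notebook below 0.07 m and contact force between the fingers and carton_2 above 2 N and linear speed of carton_2 below 0.1 m/s) and ((horizontal distance between mid_1 and pocket_1 below 0.007 m or horizontal distance between mid_1 and pocket_2 below 0.007 m or horizontal distance between mid_1 and pocket_3 below 0.007 m) and height (world z) of mid_1 below 0.052 m and angle between the x axis of carton_1 and the z axis of tray, either way round below 0.1 rad and linear speed of carton_1 below 0.05 m/s and contact force between the fingers and carton_1 below 0.05 N) and ((horizontal distance between mid_3 and pocket_1 below 0.007 m or horizontal distance between mid_3 and pocket_2 below 0.007 m or horizontal distance between mid_3 and pocket_3 below 0.007 m) and height (world z) of mid_3 below 0.052 m and angle between the x axis of carton_3 and the z axis of tray, either way round below 0.1 rad and linear speed of carton_3 below 0.05 m/s and contact force between the fingers and carton_3 below 0.05 N)) or ((distance between loose and mid_3 below 0.05 m and height (world z) of mid_3 between 0.11 and 0.28 m and angle between the x axis of carton_3 and the z axis of tray, either way round below 0.2 rad and horizontal distance between mid_3 and notebook below 0.07 m and contact force between the fingers and carton_3 above 2 N and linear speed of carton_3 below 0.1 m/s) and ((horizontal distance between mid_1 and pocket_1 below 0.007 m or horizontal distance between mid_1 and pocket_2 below 0.007 m or horizontal distance between mid_1 and pocket_3 below 0.007 m) and height (world z) of mid_1 below 0.052 m and angle between the x axis of carton_1 and the z axis of tray, either way round below 0.1 rad and linear speed of carton_1 below 0.05 m/s and contact force between the fingers and carton_1 below 0.05 N) and ((horizontal distance between mid_2 and pocket_1 below 0.007 m or horizontal distance between mid_2 and pocket_2 below 0.007 m or horizontal distance between mid_2 and pocket_3 below 0.007 m) and height (world z) of mid_2 below 0.052 m and angle between the x axis of carton_2 and the z axis of tray, either way round below 0.1 rad and linear speed of carton_2 below 0.05 m/s and contact force between the fingers and carton_2 below 0.05 N)))); the arm keeps its last pose, push and grip.
It fails at once if the eyepiece is pushed away or tipped over (distance of eyepiece from where it was at the start of the episode above 0.03 m or angle between eyepiece's own z axis and vertical above 0.5 rad).
It fails at once if the oil bottle is pushed away or tipped over (distance of immersion_oil from where it was at the start of the episode above 0.03 m or angle between immersion_oil's own z axis and vertical above 0.5 rad).
It fails at once if the pair of forceps is pushed away or tipped over (distance of forceps from where it was at the start of the episode above 0.03 m).
It fails at once if the petri dish is pushed away or tipped over (distance of petri_3 from where it was at the start of the episode above 0.03 m or angle between petri_3's own z axis and vertical above 0.5 rad).
It also fails if it takes over 72 s, if anything falls off the work surface, if the arm or the gripper's body presses on something with over 40 N, if the wrist force passes 120 N, or if a joint passes its speed limit or range.

## Working session

There is one attempt and no reset: what is moved stays moved. The work goes in short steps, each a Python script; the robot and the scene stay as the last script left them, time stands still between calls to the robot, and variables do not carry over. Pictures are saved under pics/ and viewed, at most 10 in all, crops included, and the job is handed in when it is done.

```bash
mkdir -p pics
python3 - <<'E'
from station import *
import cv2
for n in("top","side"):
    cv2.imwrite(f"pics/{n}0.png",cv2.resize(read_camera(n)[:,:,::-1],(800,600),interpolation=cv2.INTER_CUBIC))
    c=camera_info(n);print(n,c)
print(get_ee_rot(),get_tcp_pos(),get_ft_force(),get_time())
E
```

```text
top {'intrinsics': array([[380.69983972,   0.        , 257.41544757],
       [  0.        , 380.69983972, 197.49585888],
       [  0.        ,   0.        ,   1.        ]]), 'T': array([[ 0.02576952,  0.98049238, -0.19486054,  0.35896385],
       [-0.99920501,  0.03119481,  0.0248241 ,  0.0592183 ],
       [ 0.03041847,  0.19406593,  0.98051677,  1.14825317],
       [ 0.        ,  0.        ,  0.        ,  1.        ]])}
side {'intrinsics': array([[355.29808404,   0.        , 252.43925609],
       [  0.        , 355.29808404, 194.4032531 ],
       [  0.        ,   0.        ,   1.        ]]), 'T': array([[ 0.8258197 ,  0.25898023, -0.50095016,  0.06630174],
       [-0.5635163 ,  0.34477378, -0.75071994, -0.69288367],
       [-0.02170714,  0.90225289,  0.43066056,  0.49651029],
       [ 0.        ,  0.        ,  0.        ,  1.        ]])}
[-8.93820564e-05  1.20607410e-01  9.92700057e-01 -6.64936462e-04] [0.14950802 0.60635634 0.22200549] [ 0.09498931  0.42045972 -0.29911029] 0.1
```

View pics/top0.png

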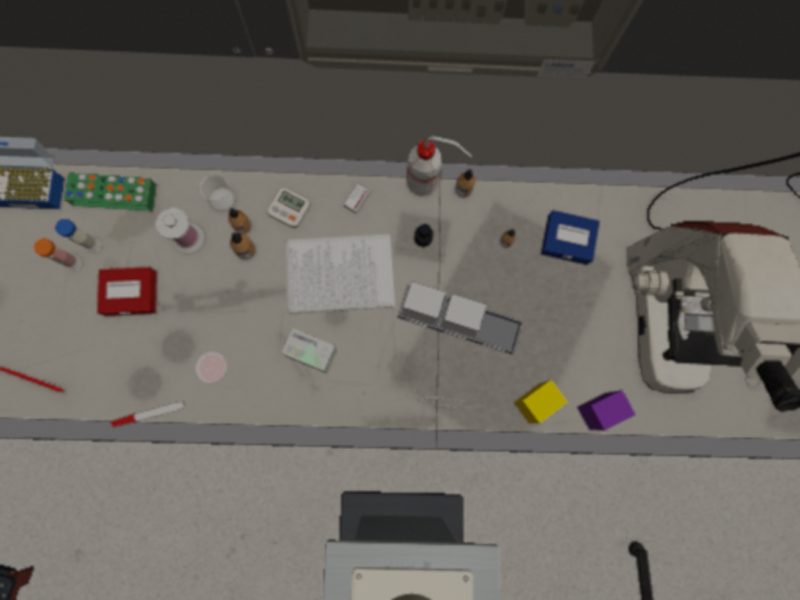

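View pics/side0.png

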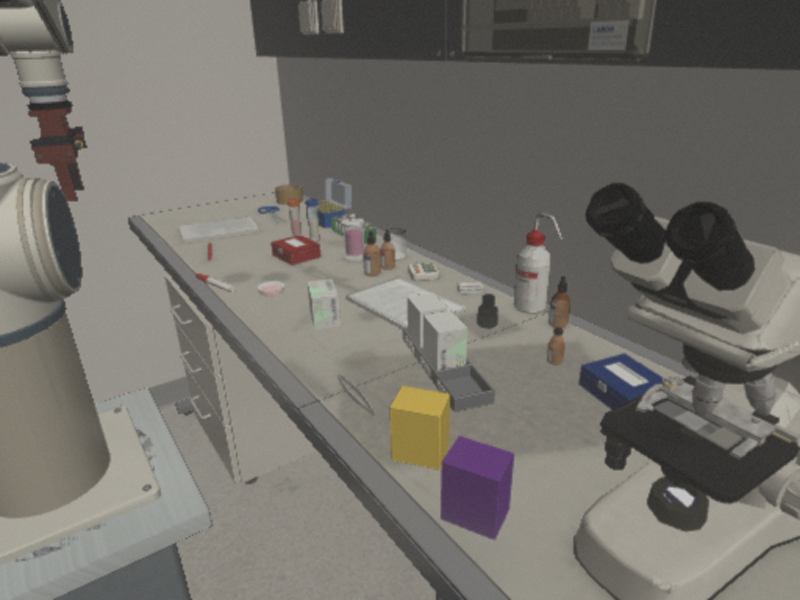

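Top view: white carton_3 lies at (308,350). The tray is at (460,318), with cartons in its left and middle pockets at (424,301) and (464,314) and the right pocket empty. The notebook is at (340,273), the eyepiece at (424,235), the oil bottle at (508,237), the forceps near (437,398) and a petri dish at (211,367). The yellow (542,402) and purple (607,410) boxes are decoys. I'll confirm with one enlarged crop from each camera.

Run:
```python
from station import *
import cv2
for n,(x,y,w,h) in {"top":(170,130,180,135),"side":(180,160,160,120)}.items():
    cv2.imwrite(f"pics/{n}1.png",cv2.resize(read_camera(n)[y:y+h,x:x+w,::-1],(800,600),interpolation=cv2.INTER_CUBIC))
```

```text
(no output)
```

View pics/top1.png

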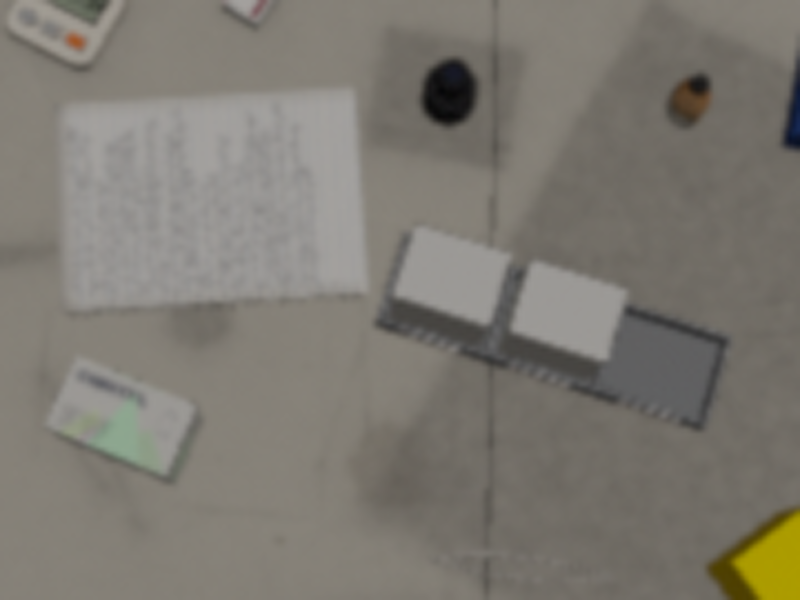

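View pics/side1.png

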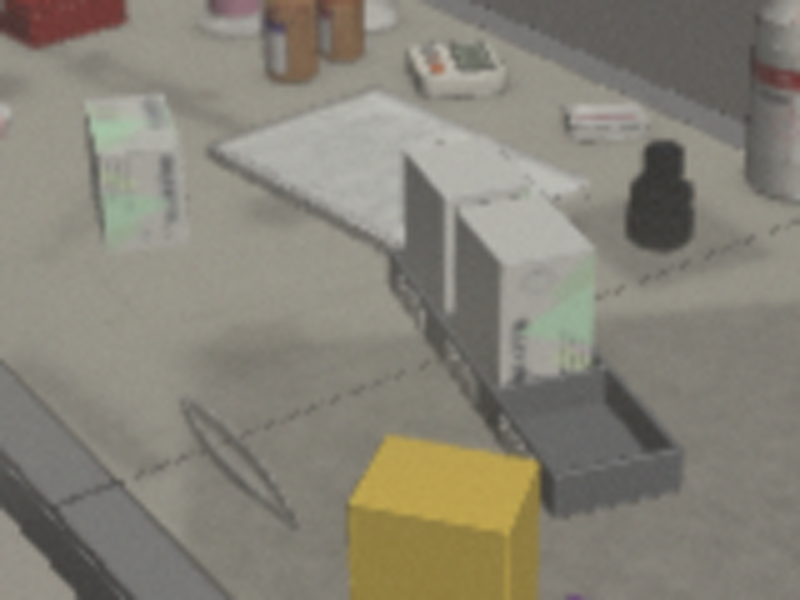

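```bash
cat > h.py <<'E'
import numpy as np
from station import *
from scipy.spatial.transform import Rotation as R
def px2w(name,p,z):
    c=camera_info(name);K=c["intrinsics"];T=c["T"]
    p=np.atleast_2d(p).astype(float);d=np.c_[(p[:,0]-K[0,2])/K[0,0],-(p[:,1]-K[1,2])/K[1,1],-np.ones(len(p))]@T[:3,:3].T
    o=T[:3,3];return o+d*((z-o[2])/d[:,2])[:,None]
top1=lambda p:np.array(p)/(800/180)+[170,130]-.5+.1
def quat(s,t,flip=False):
    """tool down, closing across horizontal dir s; tool z leans towards +s by t"""
    s=np.array([s[0],s[1],0])/np.hypot(*s[:2]);u=np.array([0,0,1.]);z=-u*np.cos(t)+s*np.sin(t)
    y=np.cross(u,s)*(-1 if flip else 1);x=np.cross(y,z)
    q=R.from_matrix(np.c_[x,y,z]).as_quat();return q[[3,0,1,2]],z
def tcp(g,z): return np.array(g)+.019*z   # grasp point -> TCP
E
python3 - <<'E'
from h import *
np.set_printoptions(precision=4,suppress=True)
for n,p,z in [("c3",[(78,358),(200,408),(172,482),(48,425)],.065),("c1",[(415,228),(513,262),(490,325),(392,290)],.089),("c2",[(530,262),(628,292),(605,360),(510,325)],.089),("tray",[(408,233),(728,340),(702,428),(377,322)],.024),("nb",[(62,103),(355,90),(368,293),(68,310)],.013)]:
    w=px2w("top",top1(p),z)[:,:2];e=(w[1]-w[0]+w[2]-w[3])/2
    print(n,w.mean(0),"len",np.linalg.norm(e),np.linalg.norm(w[3]-w[0]),"dir",e/np.linalg.norm(e),np.degrees(np.arctan2(e[0],-e[1])))
    if n=="c3":c3=w.mean(0);s3=e/np.linalg.norm(e)
    if n=="tray":tr=w.mean(0);st=e/np.linalg.norm(e)
for f in(0,1):
  for sg in(1,-1):
   for t in np.radians([20,30,45,60,70]):
    q,z=quat(s3,sg*t,f);print(f,sg,round(np.degrees(t)),"c3",inverse_kinematics(tcp([*c3,.035],z),q),end=" ")
    q,z=quat(st,sg*t,f);print("p3",inverse_kinematics(tcp([*(tr+.077*st),.06],z),q))
E
```

```text
c3 [0.4928 0.2003] len 0.08658795086423857 0.04689854318898622 dir [-0.3708 -0.9287] -21.76407130193748
c1 [ 0.5875 -0.007 ] len 0.06658246478581635 0.04348084836007413 dir [-0.3091 -0.951 ] -18.00428033691682
c2 [ 0.568  -0.0816] len 0.06498221353993472 0.04340630720957922 dir [-0.2957 -0.9553] -17.198718482773472
tray [ 0.5662 -0.0802] len 0.22945683850982534 0.06546455118105321 dir [-0.2897 -0.9571] -16.838798510347125
nb [0.6539 0.1543] len 0.20426817448713558 0.14703972559490153 dir [ 0.0858 -0.9963] 4.924859497099644
0 1 20 c3 [ 0.485   0.713   1.7672 -0.2763  0.9501  1.0588] p3 [-0.1229  0.6436  1.8344 -0.4948  0.7892  0.5449]
0 1 30 c3 [ 0.5315  0.7809  1.6802 -0.3452  1.1324  1.131 ] p3 [-0.0455  0.6898  1.8112 -0.6665  0.901   0.7391]
0 1 45 c3 [ 0.5849  0.8982  1.5509 -0.4213  1.3967  1.1926] p3 [ 0.0512  0.7847  1.7635 -0.8423  1.1013  0.9396]
0 1 60 c3 [ 0.621   1.0258  1.4285 -0.4877  1.647   1.2204] p3 [ 0.1211  0.9016  1.7037 -0.9593  1.3167  1.0666]
0 1 70 c3 [ 0.6365  1.1128  1.3538 -0.5336  1.8052  1.2257] p3 [ 0.1521  0.9868  1.6594 -1.0213  1.4623  1.1248]
0 -1 2
[... 857 characters left out ...]

1 1 60 c3 [ 0.621   1.0258  1.4285 -0.4877  1.647  -1.9212] p3 [ 0.1211  0.9016  1.7037 -0.9593  1.3167 -2.075 ]
1 1 70 c3 [ 0.6365  1.1128  1.3538 -0.5336  1.8052 -1.9159] p3 [ 0.1521  0.9868  1.6594 -1.0213  1.4623 -2.0168]
1 -1 20 c3 None p3 None
1 -1 30 c3 [0.1209 0.6358 2.1229 1.3448 0.4668 2.3863] p3 [-0.5489  0.6852  1.8229  0.6671  0.8978  2.3928]
1 -1 45 c3 [-0.006   0.7353  2.1686  1.6984  0.7257  1.9074] p3 [-0.6464  0.7792  1.7798  0.8416  1.0972  2.1899]
1 -1 60 c3 [-0.1133  0.8823  2.1703  1.7861  1.0259  1.6713] p3 [-0.717   0.8959  1.7233  0.9559  1.312   2.0608]
1 -1 70 c3 [-0.1656  0.9942  2.1464  1.7847  1.2215  1.5718] p3 [-0.7483  0.9815  1.6804  1.0155  1.4575  2.0013]
```

```bash
cat >> h.py <<'E'
C3=np.array([.4928,.2003]);S3=np.array([-.3708,-.9287]);TR=np.array([.5665,-.0805]);ST=np.array([-.293,-.9561]);ST/=np.hypot(*ST);NB=np.array([.654,.154])
def go(g,s,t,lin=False,**k):
    q,z=quat(s,np.radians(t));p=tcp(g,z)
    return movel(p,q,**k) if lin else move_pose(p,q)
def ft(s):
    wait(.5);a=[]
    for _ in range(25): a.append(np.r_[get_ft_force(),get_ft_torque()]);wait(.02)
    a=np.array(a);c=np.array([-s[1],s[0],0])
    return a[:,3:].mean(0).round(4),"about closing axis",(a[:,3:]@c).mean().round(4),"sd",(a[:,3:]@c).std().round(4),"F",a[:,:3].mean(0).round(2)
E
python3 - <<'E'
from h import *
s=S3;sv=np.r_[s,0]
g=np.r_[C3-.010*s,.0325];_,z=quat(s,np.radians(45))
command_gripper(1.0)
go(g-.11*z,s,45)
print(get_time(),get_tcp_pos())
print(go(g,s,45,True,v=.1,until_force=8))
command_gripper(0.0);print(get_grip_width()*.088,get_finger_force())
go(g+[0,0,.15],s,45,True,v=.2)
go([.5,.15,.22],s,0); go([.5,.15,.22],s,-45)
print(get_grip_width()*.088,get_finger_force(),get_time())
for t in(None,-85,-5,-85):
    if t: go([.5,.15,.22],s,t);wait(.3);go([.5,.15,.22],s,-45)
    print(t,*ft(s))
    if t is None:
        import cv2;cv2.imwrite("pics/hold.png",cv2.resize(read_camera("side")[60:300,100:420,::-1],(800,600),interpolation=cv2.INTER_CUBIC))
print(get_time())
E
```

```text
2.2833 [0.52012454 0.27026101 0.09725322]
False
0.05047275703525994 29.80500340461731
0.04964758910716819 29.944554269313812 6.9083
None [-0.764   0.3624  0.0036] about closing axis -0.8439 sd 0.0324 F [-0.01 -0.06 -3.52]
-85 [-0.6764  0.3525  0.0061] about closing axis -0.7589 sd 0.0239 F [-0.14 -0.09 -3.55]
-5 [-0.743   0.3983 -0.0032] about closing axis -0.8377 sd 0.028 F [ 0.15  0.13 -3.59]
-85 [-0.6705  0.3703 -0.004 ] about closing axis -0.76 sd 0.029 F [ 0.18 -0.09 -3.44]
16.6083
```

View pics/hold.png

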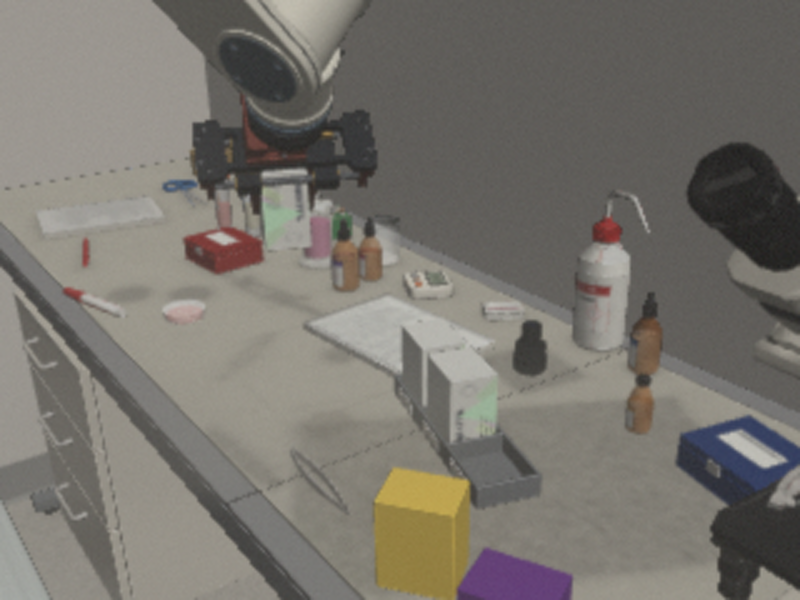

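The torque flips by 0.08 N m with each tilt, in both directions. That matches the 0.074 N m expected from a 0.25 kg pack sliding 30 mm, so carton_3 is the loose one. The picture shows it upright in the fingers at (287,210), with the other two still in the tray. Next I'll hold it over the notebook.

Run:
```python
from h import *
import cv2
go([*NB,.20],S3,-45,True,v=.12);wait(.8)
a=cv2.resize(read_camera("side")[110:260,200:400,::-1],(400,300),interpolation=cv2.INTER_CUBIC)
b=cv2.resize(read_camera("top")[110:260,160:360,::-1],(400,300),interpolation=cv2.INTER_CUBIC)
cv2.imwrite("pics/fin.png",np.hstack([a,b]))
print(get_tcp_pos(),get_finger_force(),get_grip_width()*.088,get_time())
# expected vertical edge direction in side view at the carton
c=camera_info("side");K=c["intrinsics"];T=np.linalg.inv(c["T"])
for z in(.1475,.19,.2325):
    p=T@[*NB,z,1];print((K[0,2]-K[0,0]*p[0]/p[2]-200)*2,(K[1,2]+K[1,1]*p[1]/p[2]-110)*2)
```

```text
[0.65897716 0.16650099 0.18657571] 29.999966025352478 0.049844546419371444 18.95
115.1880973973955 83.77713723372602
114.74856259484022 56.658768116757756
114.29361443608491 28.58942747186228
```

View pics/fin.png

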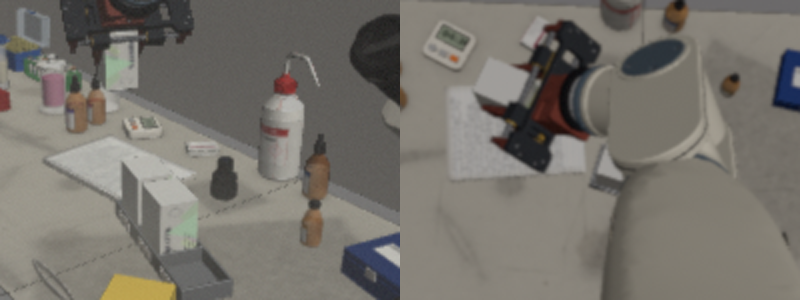

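Side half: the carton is gripped and upright at (121,60), its bottom near (120,90) as predicted, above the notebook. The two tray cartons and the bystanders in view haven't moved. Handing in.

```bash
python3 -c "
from station import *
print(job_done())"
```

```text
the job is handed in; nothing more can be done
None
```

Carton_3, the toppled one, is the carton that rattles; I handed in with it gripped, on end and still above the middle of the notebook, and cartons 1 and 2 were never touched or tilted, still standing in their tray pockets.

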